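Stand the vacuum meter back up and switch on its supply

TASK

The green bench meter has tipped back against the low steel rail: push it upright, without lifting it or shoving it along the bench, so that it stands steady on its own base where it is and does not go over the other way. Once it stands, push the red-tipped switch lever all the way over to its other side (the green mark) to switch its supply on. Only push: pick nothing up, and leave the jar, the bottle and the beaker alone.

Things in the scene. Friction and masses are not known exactly. Their poses are not given: they have to be found in the camera images.
- meter: loose bench meter, a plain block 50 mm deep (x), 120 wide (y), 140 tall (z), about 0.6 kg, dial on its +x face; lowest 45 mm black, the rest green. Origin: centre of its underside; z is up when it stands. At the start it leans about 0.53 rad, top towards its own -x, its back on the rail and its lower back edge on the bench. Below about 0.37 rad of lean it falls upright by itself (mass centre 63 mm up)
- meter_heel (a point): middle of the meter's lower back edge, the edge it pivots on while it leans (meter frame -25, 0, 0 mm)
- meter_top (a point): middle of the meter's upper back edge (meter frame -25, 0, 140 mm), about 121 mm above the bench at the start
- rail: fixed low steel rail: a level bar 12 mm thick along its y, 260 mm long, its centre line 50 mm above the bench (top 56 mm), on a 16 mm post with a foot 70 mm wide and 10 mm high at each end. Origin on the bench under the bar's middle; x points from the bar to the side where the meter's base is. The meter crosses the bar somewhere between the posts
- switch_base: fixed switch box, grey, 70 mm (x) x 50 mm (y) x 25 mm high; green mark on its +x half, black mark on its -x half. Origin: centre of its underside. The lever swings in its x-z plane about an axle along y, 22 mm above its origin
- switch (a joint): lever angle, rad: 0 = right over to the box's -x side (off), 1.0 = right over to its +x side (on); upright at 0.5. It stays where it is left and moves with less than 1.5 N at the ball
- switch_tip (a point): centre of the lever's red ball (26 mm across), 80 mm from the axle; 92 mm above the bench and 38 mm to the box's -x side at joint value 0
- jar: loose bystander: white jar with blue cap, 56 mm across, 85 mm tall; origin: centre of its underside
- bottle: loose bystander: amber bottle, black cap, 60 mm across, 120 mm tall; origin: centre of its underside
- beaker: loose bystander: glass beaker, 68 mm across, 80 mm tall; origin: centre of its underside

How it is judged:
On the way, in this order (a step that is already met when the one before it is completed fails the run):
1. the meter stands still on its base, the switch still off (angle between meter's own z axis and vertical below 0.05 rad and height (world z) of meter below 0.006 m and distance of meter_heel from where it was at the start of the episode below 0.035 m and linear speed of meter below 0.03 m/s and value of joint switch below 0.35 rad), for 0.2 s.
2. the switch lever is over to on (value of joint switch above 0.88 rad), for 0.1 s.
At the end, for the whole second after the job is handed in: the meter stands at rest on its base (upright within 0.05 rad, base on the bench), its lower back edge within 35 mm of where it was; the switch lever is past 0.88 of its 1.0 rad travel; jar, bottle and beaker are within 20 mm of where they stood (angle between meter's own z axis and vertical below 0.05 rad and height (world z) of meter below 0.006 m and distance of meter_heel from where it was at the start of the episode below 0.035 m and linear speed of meter below 0.02 m/s and angular speed of meter below 0.1 rad/s and value of joint switch above 0.88 rad and distance of each of jar, bottle, beaker from where it was at the start of the episode below 0.02 m); the robot touches nothing.
It fails at once if the meter is lifted off the bench (the centre of its underside rises above 25 mm) (height (world z) of meter above 0.025 m).
It fails at once if the meter falls over (leans more than 0.8 rad) (angle between meter's own z axis and vertical above 0.8 rad).
It fails at once if the white jar is moved more than 20 mm or tipped (distance of jar from where it was at the start of the episode above 0.02 m or angle between jar's own z axis and vertical above 0.3 rad).
It fails at once if the amber bottle is moved more than 20 mm or tipped (distance of bottle from where it was at the start of the episode above 0.02 m or angle between bottle's own z axis and vertical above 0.3 rad).
It fails at once if the beaker is moved more than 20 mm or tipped (distance of beaker from where it was at the start of the episode above 0.02 m or angle between beaker's own z axis and vertical above 0.3 rad).
It also fails if it takes over 45 s, if anything falls off the work surface, if the arm or the gripper's body presses on something with over 40 N, if the wrist force passes 120 N, or if a joint passes its speed limit or range.

ROBOT

A 6-joint arm with a two-finger parallel gripper is mounted at the origin on the work surface. World frame = base frame: x ahead of the robot, y to its left, z up, the work surface at z = 0. Lengths are in m, angles in rad, forces in N, time in s.
With the tool pointing down it reaches from about 0.375 to 0.975 m from the base axis. Payload 3.8 kg.
Tool frame: the origin (TCP) lies midway between the tips of the shut fingers; the grasp point (between the pads) lies 19 mm behind it; x points along the fingers, y is the direction in which the jaws open and shut, and the axes are right-handed (so a half turn about x gives the same grasp; the last joint's range is limited). The gripper opens to 88 mm and grips with 3 to 60 N. Pads are 18 mm wide; open, the fingers measure 123 mm over their backs; the gripper's body (75 mm by 187 mm) begins 45 mm behind the grasp point.
Start: joints at [1.109, 0.264, 1.604, -0, 1.274, -0.037], TCP at [0.278, 0.615, 0.239] pointing down, gripper open.
Joint ranges: [-2.63, 2.63], [-0.94, 2.18], [0.31, 2.57], [-1.31, 4.45], [0, 2.66], [-2.55, 2.55]. Speed limits (rad/s): [2.57, 2.57, 3.14, 3.14, 3.14, 3.14].

INTERFACE

Orientations are given as a rotation vector (axis times angle).
In Python, from cell import manip, inverse_kinematics, cams, order gives the robot as it stands. Calls block until the motion is done:
- manip.move_pose(position, orientation): joint-space move of the TCP to a pose.
- manip.move_linear(position, rate=0.15, rot=None): straight line of the TCP; rot=None keeps the orientation; rate is the mean speed in m/s.
- manip.set_joints(angles): joint-space move.
- manip.set_gripper(opening, force=None): finger opening in m; force is the grip in N (None keeps the last); returns when the fingers have stopped.
- manip.dwell(seconds).
- inverse_kinematics(position, orientation): joint angles nearest the present ones, or None.
- manip.state(): the state.
- cams.capture(name): name is "scene" or "side" or "wrist"; returns a dict with "image" (420x560x3 uint8, blue, green, red), "z_map" (420x560 float32, m along the optical axis (not along the pixel's ray), 0 where there is no reading), "intrinsics" (3x3 intrinsics, pixels), "position" and "orientation" of the camera in the world; the wrist camera has in their place "T_tool_cam" (4x4, takes a point from camera to tool coordinates, whose origin is the TCP and whose axes are the tool frame's). Camera axes: x right, y down, z forward; pixel columns grow to the right and rows downward; lengths in m; the calibration is good to about 2 mm. A picture is of the moment at which its call begins: read the wrist's pose just before it.
A pose or a line that the arm cannot do raises manip.IKError and nothing moves.
- order.close_job(): hands the job in, once; it reports no verdict.
The state is a dict: "clock": time; "joint_pos": joint angles; "joint_velocities": joint speeds; "tau": joint torques, N m; "tool_pos": TCP position; "tcp_rot": TCP orientation; "contact_force": force on the tool from outside, world axes, zero at the start; "moment": the same for the moment, N m; "gripper_width": finger opening in m.
Only numpy, scipy, OpenCV 4.12 (cv2) and the standard library are available. Lean on these libraries where they do the work, as an engineer would, in place of code of your own. Each camera call takes 0.05 s, during which the arm holds its last target.

## Working session

There is one attempt and no reset: what is moved stays moved. The work goes in short steps, each a Python script; the robot and the scene stay as the last script left them, time stands still between calls to the robot, and variables do not carry over. Pictures are saved under pics/ and viewed, and the job is handed in when it is done.

```bash
ls; mkdir -p pics; cat > h.py <<'E'
import numpy as np, cv2
from scipy.spatial.transform import Rotation as R
from cell import manip, inverse_kinematics, cams, order
def Rm(o):
    o=np.array(o,float)
    return o if o.shape==(3,3) else R.from_rotvec(o).as_matrix() if o.size==3 else R.from_quat(o).as_matrix()
def cloud(c):
    z=c["z_map"];K=np.array(c["intrinsics"]);v,u=np.mgrid[:z.shape[0],:z.shape[1]]
    P=np.stack([(u-K[0,2])/K[0,0]*z,(v-K[1,2])/K[1,1]*z,z],-1)
    if "T_tool_cam" in c:
        T=np.array(c["T_tool_cam"]);P=P@T[:3,:3].T+T[:3,3]
        s=c["st"];return P@Rm(s["tcp_rot"]).T+np.array(s["tool_pos"])
    return P@Rm(c["orientation"]).T+np.array(c["position"])
def cap(n,f=None):
    s=manip.state();c=cams.capture(n);c["st"]=s
    if f: cv2.imwrite(f"pics/{f}.png",c["image"])
    return c
E
python3 - <<'E'
from h import *
import pickle
for n in ["scene","side"]:
    c=cap(n,n+"1");pickle.dump({k:v for k,v in c.items()},open(n+"1.pkl","wb"))
    print(c["position"],c["orientation"],c["intrinsics"])
print(manip.state())
E
```

```text
pics
[1.01217853 0.39280439 0.97878737] [-1.14128885 -2.56321029  0.76763853] [[528.50505563   0.         277.92180187]
 [  0.         528.50505563 212.01919384]
 [  0.           0.           1.        ]]
[ 0.5625388  -0.60854771  0.81082915] [-2.41799711  0.09870741 -0.01708182] [[381.80386109   0.         281.00700909]
 [  0.         381.80386109 210.06834741]
 [  0.           0.           1.        ]]
{'clock': 0.1, 'joint_pos': array([ 1.10910644e+00,  2.64711324e-01,  1.60520618e+00, -1.08359692e-05,
        1.27369723e+00, -3.68729398e-02]), 'joint_velocities': array([-0.00047654, -0.00077839, -0.00532137,  0.00084428, -0.0008297 ,
        0.00205472]), 'tau': array([ 1.47424242e-03, -5.03615928e+01, -3.58069897e+01,  7.31338863e-02,
        2.32390902e-02, -2.52374190e-05]), 'tool_pos': array([0.27791243, 0.61444509, 0.2375068 ]), 'tcp_rot': array([ 0.33166504,  1.5454841 , -0.33476643]), 'contact_force': array([-1.12533938, -0.06010959,  0.09804921]), 'moment': array([-0.02010044, -0.06078103,  0.0198377 ]), 'gripper_width': 0.08803024740546254}
```

View pics/scene1.png

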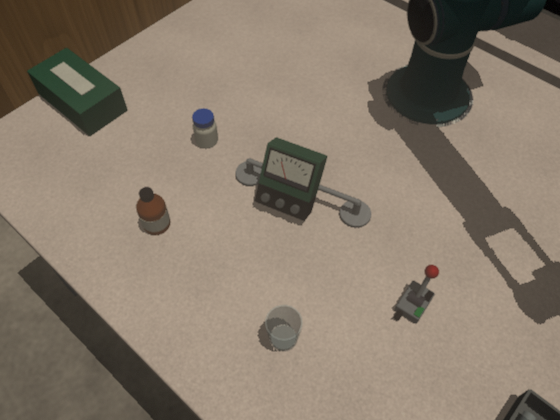

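View pics/side1.png

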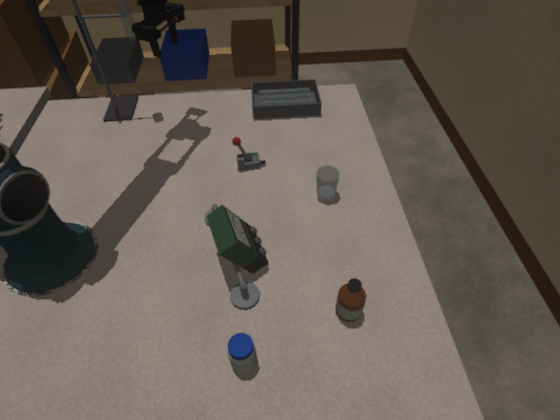

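The scene picture shows the meter at about (290,180) leaning on the rail, whose feet are at (248,173) and (355,212). The switch is at (415,300) with its ball at (432,271). The jar is at (205,127), the bottle at (152,212) and the beaker at (283,328). Next I'll turn these into positions.

```bash
python3 - <<'E'
from h import *
import pickle
C={n:pickle.load(open(n+"1.pkl","rb")) for n in ["scene","side"]}
s=C["scene"];d=C["side"]
a=cv2.resize(s["image"][130:240,220:390],None,fx=4.6,fy=4.6,interpolation=cv2.INTER_CUBIC);cv2.imwrite("pics/sc_m.png",a)
a=cv2.resize(s["image"][250:330,380:460],None,fx=7,fy=7,interpolation=cv2.INTER_CUBIC);cv2.imwrite("pics/sc_s.png",a)
for n,c in C.items():
    P=cloud(c);hsv=cv2.cvtColor(c["image"],cv2.COLOR_BGR2HSV);z=P[...,2]
    m=(z>-.02)&(z<.01)&(P[...,0]>.3)&(P[...,0]<.9)&(abs(P[...,1])<.4)
    print(n,"bench z",np.median(z[m]))
    ok=(c["z_map"]>0)&(z>.015)&(z<.16)&(P[...,0]>.3)&(P[...,0]<.95)&(abs(P[...,1])<.45)
    k,l,st,ce=cv2.connectedComponentsWithStats(ok.astype(np.uint8))
    for i in range(1,k):
        if st[i,4]>25:
            q=P[l==i];print(st[i],q.min(0).round(3),q.max(0).round(3),np.median(q,0).round(3))
E
```

```text
scene bench z -0.0009971871059949455
[192 109  25  37 738] [ 0.47  -0.334  0.015] [ 0.526 -0.279  0.088] [ 0.506 -0.295  0.064]
[ 246  138  115   83 4501] [ 0.42  -0.166  0.015] [0.561 0.1   0.147] [ 0.501 -0.032  0.089]
[ 136  188   34   45 1074] [ 0.708 -0.24   0.015] [ 0.767 -0.182  0.123] [ 0.744 -0.199  0.077]
[ 394  265   45   56 1125] [0.481 0.279 0.015] [0.573 0.335 0.111] [0.518 0.307 0.026]
[265 305  37  45 983] [0.709 0.127 0.015] [0.777 0.195 0.083] [0.736 0.156 0.057]
side bench z -0.000865381106478047
[233 138  33  30 383] [0.478 0.277 0.015] [0.57  0.331 0.108] [0.509 0.297 0.025]
[317 165  24  32 613] [0.71  0.125 0.015] [0.775 0.194 0.08 ] [0.742 0.15  0.056]
[ 207  205   62   92 2571] [ 0.418 -0.168  0.015] [0.559 0.095 0.146] [ 0.492 -0.082  0.107]
[336 279  31  42 945] [ 0.705 -0.247  0.016] [ 0.764 -0.189  0.123] [ 0.729 -0.23   0.079]
[228 333  29  39 896] [ 0.468 -0.338  0.015] [ 0.523 -0.285  0.09 ] [ 0.497 -0.322  0.083]
```

View pics/sc_m.png

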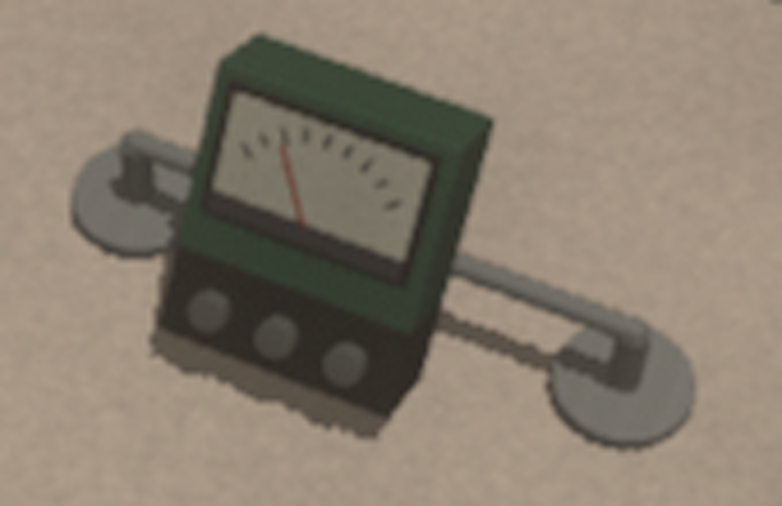

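View pics/sc_s.png

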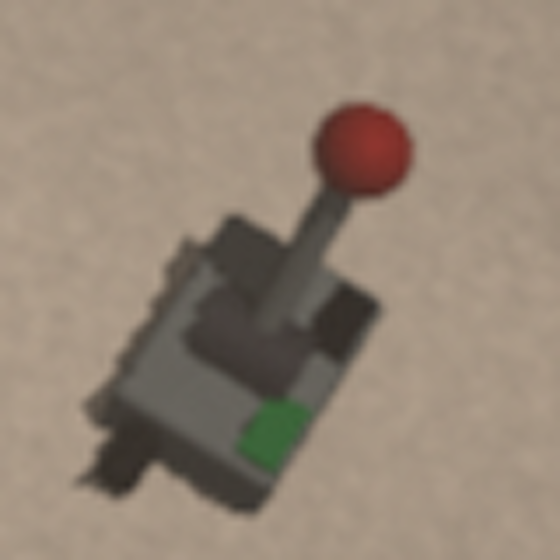

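```bash
cat > fit.py <<'E'
from h import *
from scipy.optimize import least_squares
def box_sdf(q,h):
    d=np.abs(q)-h
    return np.linalg.norm(np.maximum(d,0),axis=1)+np.minimum(d.max(1),0)
def pose(p):
    # heel x,y, yaw, lean : meter axes
    Rz=R.from_euler("z",p[2]).as_matrix()
    return Rz@R.from_euler("y",-p[3]).as_matrix(), np.array([p[0],p[1],0])
def fit_meter(clouds,p0,bench=-.001):
    Q=np.concatenate(clouds);Q=Q-[0,0,bench]
    def f(p):
        M,t=pose(p);q=(Q-t)@M+[-.025,0,0]-[0,0,.07]  # meter frame, centre
        return box_sdf(q,np.array([.025,.06,.07]))
    for _ in range(3):
        r=least_squares(f,p0,loss="soft_l1",f_scale=.003);p0=r.x
    return r.x,np.median(abs(f(r.x))),len(Q)
E
python3 - <<'E'
from fit import *
import pickle
C={n:pickle.load(open(n+"1.pkl","rb")) for n in ["scene","side"]}
cl=[]
for n,c in C.items():
    P=cloud(c);z=P[...,2]
    m=(c["z_map"]>0)&(z>.02)&(z<.16)&(P[...,0]>.4)&(P[...,0]<.6)&(P[...,1]>-.13)&(P[...,1]<.06)
    q=P[m];cl.append(q)
    for yaw in (-.2,0.1,.3):
        print(n,fit_meter([q],[.5,-.03,yaw,.53]))
pp=fit_meter(cl,[.5,-.03,.0,.53]);print(pp)
M,t=pose(pp[0]);print("top",t+M@[0,0,.14])
# rail bar: points z .04-.06 outside meter
Q=np.concatenate([cloud(c)[(c["z_map"]>0)] for c in C.values()])
m=(Q[:,2]>.046)&(Q[:,2]<.06)&(Q[:,0]>.38)&(Q[:,0]<.6)&(abs(Q[:,1]+.03)<.18)
q=(Q-t)@M;m&=(abs(q[:,1])>.065)
b=Q[m];A=np.polyfit(b[:,1],b[:,0],1);print("rail",len(b),A,b.min(0),b.max(0),np.arctan(-A[0]))
# ball
for n,c in C.items():
    P=cloud(c);im=c["image"].astype(int)
    m=(im[...,2]>90)&(im[...,1]<70)&(im[...,0]<70)&(P[...,2]>.05)&(P[...,1]>.2)&(c["z_map"]>0)&(P[...,2]<.13)
    q=P[m]
    if len(q)<20: print(n,len(q));continue
    r=least_squares(lambda p:np.linalg.norm(q-p,axis=1)-.013,q.mean(0),loss="soft_l1",f_scale=.002)
    print(n,"ball",len(q),r.x,np.median(abs(r.fun)))
    m=(P[...,2]>.020)&(P[...,2]<.03)&(P[...,0]>.45)&(P[...,0]<.6)&(P[...,1]>.25)&(P[...,1]<.36)
    q=P[m];rr=cv2.minAreaRect((q[:,:2]*1000).astype(np.float32));print(rr)
    g=(im[...,1]>im[...,2]+30)&(P[...,1]>.25)&(P[...,1]<.36)&(P[...,0]>.45)&(P[...,0]<.6);print("green",P[g].mean(0))
E
```

```text
scene (array([ 0.50411665, -0.03975719,  0.29005503,  0.52422697]), np.float64(0.001436184097119958), 4187)
scene (array([ 0.50411806, -0.03976682,  0.28998775,  0.52422511]), np.float64(0.0014351052041025741), 4187)
scene (array([ 0.50411665, -0.03975719,  0.29005503,  0.52422697]), np.float64(0.00143618410280031), 4187)
side (array([ 0.50378594, -0.04246766,  0.28546976,  0.52212647]), np.float64(0.0007950511141226017), 2388)
side (array([ 0.50378594, -0.04246766,  0.28546976,  0.52212647]), np.float64(0.000795051095623351), 2388)
side (array([ 0.50378594, -0.04246766,  0.28546976,  0.52212647]), np.float64(0.000795051117685755), 2388)
(array([ 0.50429634, -0.0416557 ,  0.28539766,  0.52314678]), np.float64(0.001110976525778351), 6575)
top [ 0.43718045 -0.061348    0.12127518]
rail 471 [-0.28790888  0.45558531] [ 0.41840097 -0.16713426  0.04601408] [0.50975663 0.09977577 0.05928139] 0.28032744705215595
scene ball 107 [0.48955011 0.30428452 0.095037  ] 0.0008763910364327429
((520.27490234375, 307.0670166015625), (71.99822235107422, 49.87724685668945), 5.605930805206299)
green [0.53649577 0.32631697 0.02581969]
side ball 20 [0.48912781 0.30026311 0.09503353] 0.0007876090368464667
((518.3154296875, 303.5123596191406), (69.2857894897461, 53.66082763671875), 6.267439842224121)
green [0.53595546 0.32630416 0.02546306]
```

Meter fit: heel at (0.504, -0.041), yaw 0.285, lean 0.523, matching the stated 0.53. The switch is at about (0.519, 0.305) with yaw about 0.1, and the lever sits on its -x side.

My plan is to straddle the meter's top loosely with the fingers and rotate the tool about the heel line. The back finger pushes the meter up and the front finger stops it going over. IK check first.

```bash
cat > plan.py <<'E'
from fit import *
P0=np.array([.5043,-.0412,.2855,.523])
def tool(lean,ov=.033,dx=0,sgn=1,tl=None):
    "TCP centred over the meter at this lean, fingertips ov below its top; tl tool lean"
    M,t=pose([*P0[:3],lean])
    pos=t+M@[.025+dx,0,.14-ov]
    T=pose([*P0[:3],lean if tl is None else tl])[0]
    x=-T[:,2];y=sgn*T[:,0];Rt=np.stack([x,y,np.cross(x,y)],1)
    return pos,R.from_matrix(Rt).as_rotvec()
E
python3 - <<'E'
from plan import *
for s in (1,-1):
  for L,ov in ((.523,-.09),(.523,.033),(.3,.033),(0,.033),(0,-.1)):
    p,r=tool(L,ov,sgn=s);q=inverse_kinematics(p,r);print(s,L,ov,p.round(3),None if q is None else np.round(q,2))
rz=.1;x=np.array([0,0,-1.])
for s in (1,-1):
    y=s*np.array([-np.sin(rz),np.cos(rz),0]);r=R.from_matrix(np.stack([x,y,np.cross(x,y)],1)).as_rotvec()
    q=inverse_kinematics([.452,.298,.085],r);print(s,None if q is None else np.round(q,2))
E
```

```text
1 0.523 -0.09 [ 0.415 -0.067  0.212] [-0.52 -0.53  2.43  0.47  0.91 -1.04]
1 0.523 0.033 [ 0.474 -0.05   0.105] [-0.38 -0.24  2.47  0.61  0.57 -1.13]
1 0.3 0.033 [ 0.497 -0.043  0.11 ] [-0.24 -0.11  2.29  0.23  0.71 -0.68]
1 0 0.033 [ 0.528 -0.034  0.107] [-0.11  0.11  2.04  0.    0.99 -0.4 ]
1 0 -0.1 [ 0.528 -0.034  0.24 ] [-0.11 -0.01  1.91  0.    1.24 -0.4 ]
-1 0.523 -0.09 [ 0.415 -0.067  0.212] [-0.52 -0.53  2.43  0.47  0.91  2.11]
-1 0.523 0.033 [ 0.474 -0.05   0.105] [-0.38 -0.24  2.47  0.61  0.57  2.01]
-1 0.3 0.033 [ 0.497 -0.043  0.11 ] [-0.24 -0.11  2.29  0.23  0.71  2.46]
-1 0 0.033 [ 0.528 -0.034  0.107] None
-1 0 -0.1 [ 0.528 -0.034  0.24 ] None
1 [ 0.54  0.16  2.03 -0.    0.95 -1.13]
-1 [0.54 0.16 2.03 0.   0.95 2.01]
```

```bash
python3 - <<'E'
from plan import *
p,r=tool(.25,-.16);
manip.move_pose(p,r)
manip.set_gripper(.07)
p,r=tool(.523,-.06);manip.move_pose(p,r)
s=manip.state();print(s["clock"],s["tool_pos"],p,s["gripper_width"],s["contact_force"])
cap("wrist","w2");cap("scene","s2")
E
```

```text
3.5667 [ 0.42953716 -0.06374951  0.18656705] [ 0.42922885 -0.06323478  0.18575196] 0.07009834591136917 [ 0.8575977  -0.17825765  0.8817722 ]
```

View pics/w2.png

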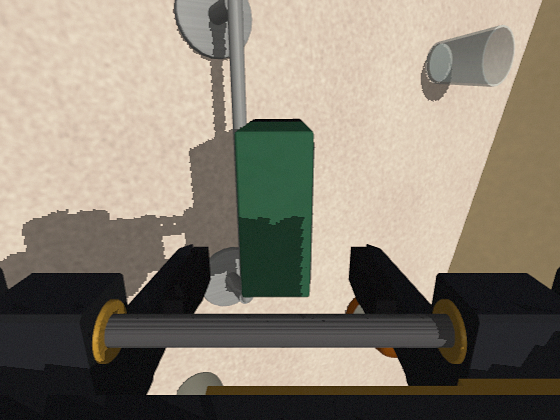

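View pics/s2.png

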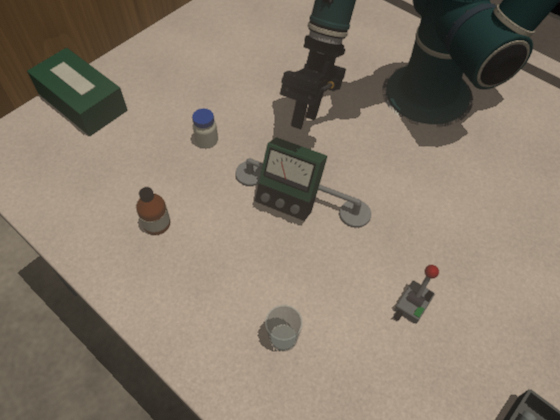

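The wrist view shows the meter's top (columns 236–312) centred between the fingertips (columns 209 and 350) and aligned with them. The scene view shows the gripper clear of everything. Next I'll straddle it and rotate.

```bash
python3 - <<'E'
from plan import *
def rep(n):
    s=manip.state();print(n,round(s["clock"],2),np.round(s["tool_pos"],4),np.round(s["contact_force"],2),round(s["gripper_width"],4))
p,r=tool(.523,.033);manip.move_linear(p,rate=.06,rot=r);rep("down")
manip.set_gripper(.064,force=5);rep("narrow")
for L in (.49,.45,.41,.37):
    p,r=tool(L,.033);manip.move_linear(p,rate=.02,rot=r);rep(L)
cap("side","d3");cap("wrist","w3")
c=cap("side");cv2.imwrite("pics/d3c.png",cv2.resize(c["image"][150:320,150:320],None,fx=3.5,fy=3.5,interpolation=cv2.INTER_CUBIC))
E
```

```text
down 5.37 [ 0.474  -0.0503  0.1056] [-0.39  0.76  0.43] 0.0701
narrow 5.67 [ 0.4739 -0.0502  0.1054] [-0.23 -0.6  -0.32] 0.064
0.49 6.0 [ 0.4774 -0.0491  0.1063] [ 0.36 -0.61  0.24] 0.0643
0.45 6.37 [ 0.4812 -0.0478  0.1071] [-0.73 -0.43  0.37] 0.0641
0.41 6.73 [ 0.4853 -0.0466  0.108 ] [-0.22 -0.3   0.54] 0.064
0.37 7.1 [ 0.4895 -0.0454  0.1087] [-0.45 -0.72 -0.25] 0.064
```

View pics/d3c.png

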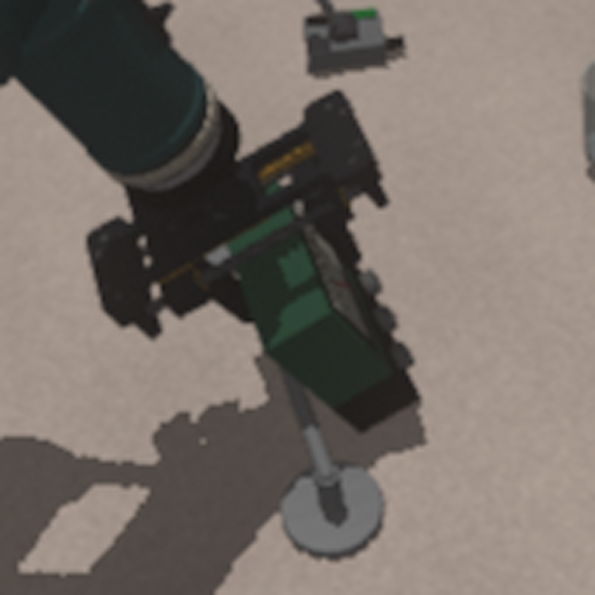

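View pics/w3.png

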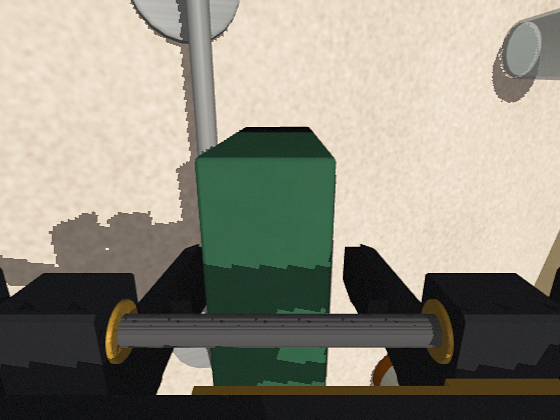

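The meter is off the rail and leaning on the back finger. It spans columns 200–335, and the front finger at about 345 has a small gap. The heel has not visibly moved. I'll continue to upright.

```bash
python3 - <<'E'
from plan import *
def rep(n):
    s=manip.state();print(n,round(s["clock"],2),np.round(s["tool_pos"],4),np.round(s["contact_force"],2),round(s["gripper_width"],4))
for L in (.33,.29,.25,.21,.17,.13,.09,.06,.03,0):
    p,r=tool(L,.033);manip.move_linear(p,rate=.015,rot=r);rep(L)
manip.dwell(.2)
cap("wrist","w4")
c=cap("side");cv2.imwrite("pics/d4c.png",cv2.resize(c["image"][150:320,150:320],None,fx=3.5,fy=3.5,interpolation=cv2.INTER_CUBIC))
E
```

```text
0.33 7.69 [ 0.4939 -0.0442  0.1093] [-0.1  -0.07  0.07] 0.0643
0.29 8.13 [ 0.4983 -0.0431  0.1099] [0.35 0.04 0.46] 0.0643
0.25 8.57 [ 0.5025 -0.0418  0.11  ] [0.87 0.15 1.34] 0.0639
0.21 9.02 [ 0.507  -0.0406  0.1101] [ 1.7  -0.12  1.24] 0.0637
0.17 9.46 [ 0.5112 -0.0393  0.1098] [ 1.36 -0.84  1.27] 0.064
0.13 9.9 [ 0.5153 -0.038   0.1094] [ 1.46 -0.43  0.93] 0.0641
0.09 10.34 [ 0.5194 -0.0368  0.1088] [1.16 0.69 1.07] 0.0642
0.06 10.71 [ 0.5217 -0.0359  0.1079] [-0.76  0.17  0.31] 0.0643
0.03 11.07 [ 0.5255 -0.035   0.1076] [-0.82 -0.42 -0.14] 0.0638
0 11.44 [ 0.5286 -0.0341  0.107 ] [-0.79 -0.52  0.08] 0.0642
```

View pics/d4c.png

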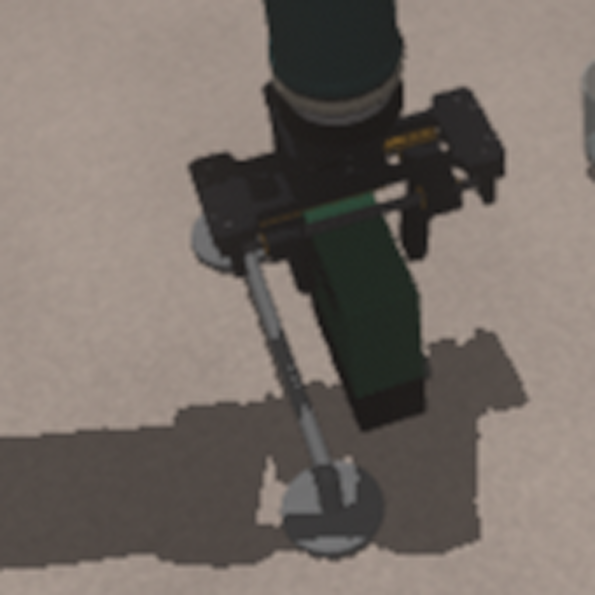

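View pics/w4.png

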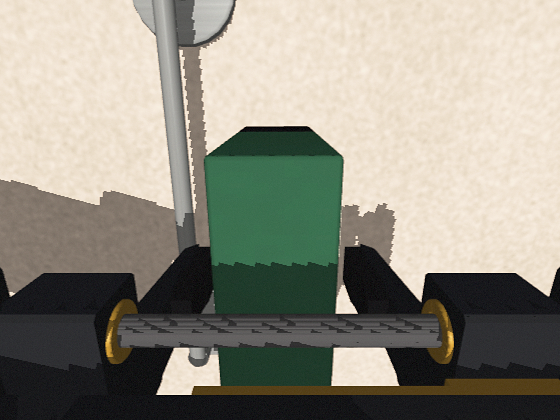

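The meter stands upright between the fingers (columns 208–342), with gaps on both sides. Next I'll widen the gripper, lift straight up and measure.

```bash
python3 - <<'E'
from plan import *
manip.set_gripper(.080)
p=np.array(manip.state()["tool_pos"]);manip.move_linear(p+[0,0,.12],rate=.08)
manip.move_linear(p+[-.03,.16,.16],rate=.15)
manip.set_gripper(0.0,force=5)
s=manip.state();print(s["clock"],s["contact_force"],s["gripper_width"])
cl=[]
for n in ("scene","side"):
    c=cap(n,n+"5");P=cloud(c);z=P[...,2]
    m=(c["z_map"]>0)&(z>.062)&(z<.15)&(P[...,0]>.46)&(P[...,0]<.6)&(P[...,1]>-.13)&(P[...,1]<.05)
    cl.append(P[m]);print(n,fit_meter([P[m]],[.504,-.041,.285,0.02]))
    im=c["image"].astype(int)
    m=(im[...,2]>90)&(im[...,1]<70)&(im[...,0]<70)&(P[...,2]>.05)&(P[...,1]>.2)&(c["z_map"]>0)&(P[...,2]<.13)
    print("ball",m.sum(),np.median(P[m],0))
print(fit_meter(cl,[.504,-.041,.285,0.02]))
E
```

```text
16.2917 [ 0.28985724 -0.34735214  0.86132289] 0.0008056867236567453
scene (array([ 0.50585583, -0.04108179,  0.29014258,  0.00427645]), np.float64(0.0009268431909560393), 2480)
ball 114 [0.49337883 0.30537467 0.10520974]
side (array([ 0.50352895, -0.04230568,  0.29002541,  0.00394631]), np.float64(0.0005913025868239663), 1447)
ball 23 [0.48847558 0.29780975 0.10538261]
(array([ 0.50552942, -0.0414887 ,  0.28776957,  0.00415284]), np.float64(0.0009184139515413248), 3927)
```

View pics/scene5.png

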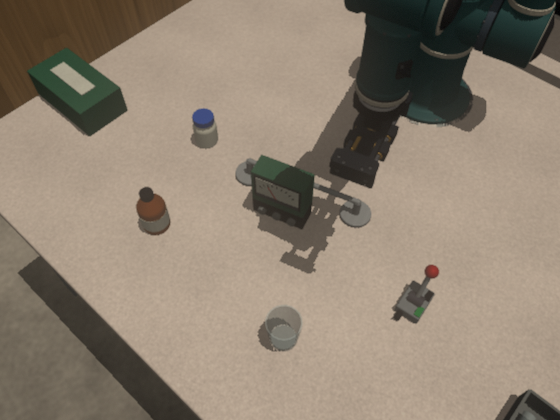

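The meter stands with a measured lean of 0.004 rad, and its heel moved about 1 mm. Now for the switch.

```bash
python3 - <<'E'
from plan import *
rz=.1;X=np.array([np.cos(rz),np.sin(rz),0]);y=np.array([-np.sin(rz),np.cos(rz),0]);x=np.array([0,0,-1.])
r=R.from_matrix(np.stack([x,y,np.cross(x,y)],1)).as_rotvec()
c=np.array([.519,.3045,0])
at=lambda d,z:c+X*d+[0,0,z]
manip.move_pose(at(-.075,.2),r)
manip.move_linear(at(-.075,.086),rate=.1)
for d in (-.04,-.02,0,.01,.014,.017):
    manip.move_linear(at(d,.086),rate=.05)
    s=manip.state();print(d,round(s["clock"],2),np.round(s["tool_pos"],4),np.round(s["contact_force"],2))
    if np.linalg.norm(s["contact_force"][:2])>10: print("stop");break
q=cap("side");cv2.imwrite("pics/d6.png",cv2.resize(q["image"][110:200,190:310],None,fx=5,fy=5,interpolation=cv2.INTER_CUBIC))
E
```

```text
-0.04 19.51 [0.4792 0.3004 0.0858] [-0.49 -0.03 -0.36]
-0.02 20.06 [0.4995 0.3025 0.0859] [-1.05  0.02  0.53]
0 20.61 [0.5194 0.3045 0.086 ] [ 0.69  1.07 -0.48]
0.01 20.96 [0.5295 0.3056 0.0861] [ 0.15 -0.32  1.42]
0.014 21.21 [0.5332 0.3059 0.086 ] [-0.23  0.3   0.1 ]
0.017 21.46 [0.534  0.306  0.0858] [-5.36 -0.95  3.91]
```

View pics/d6.png

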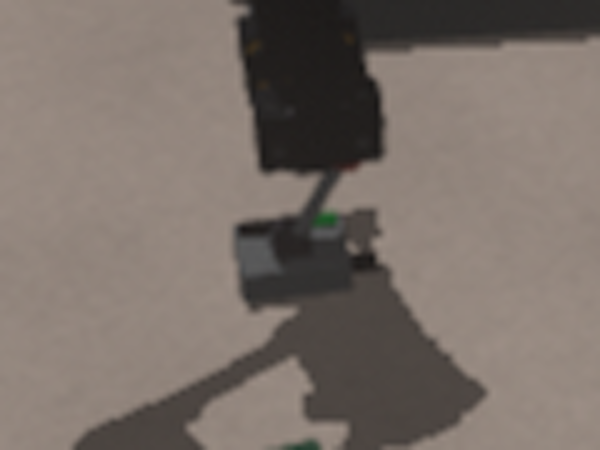

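The lever now leans to the green (+x) side, and the force rose to about 6 N at the end stop. I'll back off, lift and verify.

```bash
python3 - <<'E'
from plan import *
X=np.array([np.cos(.1),np.sin(.1),0])
p=np.array(manip.state()["tool_pos"])
manip.move_linear(p-X*.03,rate=.06)
p=np.array(manip.state()["tool_pos"]);manip.move_linear(p+[0,0,.14],rate=.12)
manip.move_linear(p+[-.06,0.02,.16],rate=.12)
s=manip.state();print(s["clock"],s["contact_force"],s["tool_pos"])
cl=[]
for n in ("scene","side"):
    c=cap(n,n+"7");P=cloud(c);z=P[...,2]
    m=(c["z_map"]>0)&(z>.062)&(z<.15)&(P[...,0]>.46)&(P[...,0]<.6)&(P[...,1]>-.13)&(P[...,1]<.05)
    print(n,fit_meter([P[m]],[.504,-.041,.285,0.02]))
    im=c["image"].astype(int)
    m=(im[...,2]>80)&(im[...,1]<70)&(im[...,0]<70)&(P[...,2]>.05)&(P[...,1]>.2)&(c["z_map"]>0)&(P[...,2]<.13)
    q=P[m]
    if len(q)>5:
        b=least_squares(lambda p:np.linalg.norm(q-p,axis=1)-.013,q.mean(0)-[0,0,.01],loss="soft_l1",f_scale=.002).x
        dx=(b-[.519,.3045,0])@X;print("ball",len(q),b,"dx",dx,"joint",.5+np.arctan2(dx,b[2]+.001-.022))
    for nm,a in dict(jar=(.497,-.308),bottle=(.736,-.213),beaker=(.742,.16)).items():
        m=(z>.015)&(z<.15)&(np.hypot(P[...,0]-a[0],P[...,1]-a[1])<.06)&(c["z_map"]>0);print(nm,P[m].min(0).round(3),P[m].max(0).round(3))
E
```

```text
24.2083 [ 0.82010238 -0.1155918   1.08675359] [0.44412252 0.32342893 0.24646813]
scene (array([ 0.50565372, -0.04119067,  0.29055347,  0.00190334]), np.float64(0.0009309084087146535), 2483)
ball 139 [0.55702236 0.31057868 0.09120784] dx 0.03843925832457053 joint 1.000926932470891
jar [ 0.471 -0.333  0.015] [ 0.525 -0.278  0.089]
bottle [ 0.707 -0.24   0.015] [ 0.767 -0.183  0.122]
beaker [0.71  0.127 0.015] [0.776 0.195 0.084]
side (array([ 0.50332701, -0.04247067,  0.29158326,  0.0014387 ]), np.float64(0.0005931184425638815), 1440)
ball 29 [0.55550084 0.30943922 0.0906771 ] dx 0.03681158956562636 joint 0.9860436952739391
jar [ 0.468 -0.338  0.015] [ 0.523 -0.285  0.088]
bottle [ 0.705 -0.247  0.016] [ 0.764 -0.19   0.122]
beaker [0.71  0.126 0.015] [0.775 0.193 0.081]
```

View pics/scene7.png

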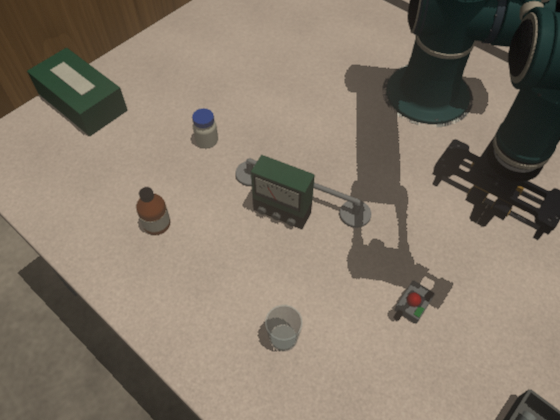

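The picture shows the meter upright at (283,190) and the lever's ball over to the green side at (415,299). The jar, bottle and beaker have not moved, and the arm is clear.

```bash
python3 -c "
from h import *
print(order.close_job())"
```

```text
the job is handed in; nothing more can be done
None
```

The meter is standing upright on its own base, the switch lever is over to the green side, and the job is handed in (no verdict is reported).

- **Meter:** I put the open fingers loosely either side of its top and turned the tool slowly about its lower back edge. The back finger pushed it up and the front finger kept it from going over; it was never gripped. The last fits show a lean of about 0.002 rad and the lower back edge 1–2 mm from where it started, which is within calibration error.
- **Switch:** I pushed the lever with the closed fingers until the force rose to about 6 N at its end stop. The lever reads 1.00 from the scene camera and 0.99 from the side camera.
- **Bystanders:** the jar, bottle and beaker have not moved, to within about 1 mm.
- **At the end:** the arm was clear of everything. The last reading was at about 24 s on the robot's clock.

No check failed. The two cameras disagree by about 2 mm on positions, and the lever read about 0.1 at the start rather than 0, still well on the off side.

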